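Load the autosampler's vial tray and hold its cover up for a needle change

ROBOT

A 6-joint arm with a two-finger parallel gripper is mounted at the origin on the work surface. World frame = base frame: x ahead of the robot, y to its left, z up, the work surface at z = 0. Lengths are in mm, angles in rad, forces in N, time in s.
With the tool pointing down it reaches from about 275 to 1000 mm from the base axis. Payload 8.4 kg.
Tool frame: the origin (TCP) lies at the very end of the fingers, on their centre line; the grasp point (between the pads) lies 19 mm behind it (r.tcp_to_grasp is the distance from the TCP to the grasp point, in mm); z points along the fingers, y is the line along which they close (so a half turn about z gives the same grasp; the last joint's range is limited). The gripper opens to 85 mm and grips with 20 to 120 N. Pads are 22 mm wide; open, the fingers measure 114 mm over their backs; the gripper's body (76 mm by 85 mm) begins 54 mm behind the grasp point. The pads swing forward as they close: fully open they stand 13 mm farther back than shut.
Start: joints at [-1.244, 0.353, 1.633, -0, 1.155, -0.002], TCP at [201.816, -591.522, 231.281] pointing down, gripper open.
Joint ranges: [-2.63, 2.63], [-0.92, 2.1], [0.06, 2.66], [-1.3, 4.44], [0, 2.69], [-3.02, 3.02]. Speed limits (rad/s): [2.22, 2.22, 2.79, 3.14, 3.14, 3.14].

INTERFACE

Orientations are given as [roll, pitch, yaw] about the fixed x, y, z axes, in that order (R = Rz(yaw) Ry(pitch) Rx(roll)).
In Python, from rig import r gives the robot as it stands. The module is installed in compiled form; this text tells all that it offers.
- The arm moves only by the tool play_rows, never from a script. Its argument "rows" is a list of rows, each an object with "dp": the shift along the tool's x, y, z in units of 40 mm (1.0 is 40 mm), a list of three; "turn": the turn, a rotation vector about the tool's x, y, z in units of 6 degrees (1.0 is 6 degrees), a list of three; "fingers": the closure, from 0 (fully open) to 1 (shut). In form: [{"dp": [tx, ty, tz], "turn": [wx, wy, wz], "fingers": fingers}, ...]. A call has 1 to 5 rows; each row shifts and turns the commanded pose from where the row before left it, along the tool's axes as they then stand; what a row does not reach is not made up. A row lasts 1/12 s, in which the tool goes at most 41.7 mm and 7.16 degrees, less where a joint would pass 70% of its speed; a pose out of reach is approached as far as the arm can. A call is refused whole if a number of a shift passes 1 or a number of a turn 1, either way. A call with a gripper value outside its range is refused whole. The fingers move at their own pace and stop on an object; "force" is the grip in N (left out, the last holds). Time passes only in rows, so rows that do not move let the fingers close. It gives the time, the measured TCP pose, the force, the opening and the grip force at its end, in the units of the state.
- r.sense(): the state, without advancing time (a new reading comes with each control period).
- r.grab_frame(name): name is "scene" or "top" or "wrist"; returns a dict with "pixels" (400x640x3 uint8, red, green, blue), "fx", "fy", "cx", "cy" (pixels), "pose" (4x4, takes a point from camera to world coordinates). Camera axes: x right, y down, z forward; pixel columns grow to the right and rows downward; lengths in mm; the calibration is good to about 2 mm. A picture is of the moment at which its call begins. There is no depth.
- r.sign_off(): hands the job in; it is judged then, once.
The state is a dict: "clock": time; "qpos": joint angles; "qvel": joint speeds; "joint_efforts": joint torques, N m; "eef_pos": TCP position; "tcp_rot": TCP orientation; "contact_force": force on the tool from outside, world axes, zero at the start; "wrist_torque": the same for the moment, N m; "opening": opening from 0.0 (shut) to 1.0 (fully open); "grasp_force": force on a finger pad.
Only numpy, scipy, OpenCV 4.12 (cv2) and the standard library are available. Lean on these libraries where they do the work, as an engineer would, in place of code of your own. Each camera call takes 0.05 s, during which the arm holds its last target. There are 200 camera calls.

TASK

Slide the loaded vial tray, pull fin outwards, into the autosampler's lane beneath the shut cover until it is fully home against the back stop, with all six vials still standing in their pockets. Then lift the smoked cover by its bar handle and hold it steady at 45 degrees for the needle change: its stay is missing and it falls shut if let go, so finish while still holding it there. Leave the other things on the bench where they are.

Things in the scene. Friction and masses are not known exactly. Their poses are not given: they have to be found in the camera images.
- tray: the loaded white vial tray, loose and flat on the bench: 91 x 91 mm, 32 mm high, 3 x 3 open square pockets (29 mm pitch, 25 mm wide, walls 4 mm, floor 5 mm), six of them holding vials. Origin: centre of its underside. +x points away from its pull fin (the edge that goes in first), z up. About 0.2 kg without vials; it may be lifted level by the fin
- fin_grip (a point): where to pinch the tray's pull fin: 105 mm from the tray's origin along its -x, 28 mm above its underside. The fin is an upright white plate 12 mm thick (along the tray's y), 42 mm long (along x), from 8 mm to 46 mm above the tray's underside; a stem with its top 25 mm above the underside joins it to the tray
- sampler: the autosampler, a white bench instrument 206 mm wide, 375 mm deep, 145 mm high, fixed. Origin: on the bench under the centre of its lane mouth; x points into the lane, y to the left for someone facing the mouth. Left of the lane a cheek 85 mm high and 22 mm wide; right of it the electronics side, 125 mm high, 82 mm wide; behind x = 205 mm the pump housing, 145 mm high
- lane_mouth (a point): centre of the lane's mouth on its deck, 14 mm above the bench, axes as the sampler's. The lane is 96 mm wide between upright walls. The deck runs 30 mm out in front of the mouth as an apron with flared guides 16 mm high, about 97 mm apart at the mouth and 120 mm apart at the very front
- tray_home (a point): where the tray's origin lies when fully home against the lane's steel back stop: on the deck, 50.5 mm inside the mouth, axes as the sampler's. The fin's pinch point then stands 54.5 mm in front of the mouth. The vials pass 20 mm below the shut cover's lower front edge
- cover (a joint): opening angle of the smoked cover in rad: 0 shut (its start), grows as the front edge rises, stop at 1.35; 45 degrees is 0.785. No stay or catch: it falls shut from any angle when let go. Cover and bar weigh about 0.36 kg. Shut, it runs from 20 mm to 205 mm inside the mouth, its top 149 mm and its lower front edge 85 mm above the bench
- cover_hinge (a point): a point on the cover's hinge axis, 205 mm inside the mouth, 145 mm above the bench; the axis runs along the sampler's y; axes as the sampler's
- cover_bar: the cover's handle: a round aluminium bar 12 mm thick, 100 mm long, along the sampler's y on two posts 90 mm apart, its axis 42 mm above the cover's top, 14 mm behind its front edge. Origin: bar centre; axes turn with the cover. Shut: 171 mm before, 46 mm above the hinge axis; at 45 degrees: 88 mm before, 153 mm above. A gripper may keep pointing down while the bar turns in its fingers
- vial1: amber glass vial with a crimped metal cap, 22.5 mm across, 46 mm high, about 20 g, standing loose in a pocket of the tray (-29 mm, -29 mm from the tray's origin). Origin: centre of its underside, z up its axis
- vial2: amber glass vial with a crimped metal cap, 22.5 mm across, 46 mm high, about 20 g, standing loose in a pocket of the tray (-29 mm, 0 mm from the tray's origin). Origin: centre of its underside, z up its axis
- vial3: amber glass vial with a crimped metal cap, 22.5 mm across, 46 mm high, about 20 g, standing loose in a pocket of the tray (-29 mm, 29 mm from the tray's origin). Origin: centre of its underside, z up its axis
- vial4: amber glass vial with a crimped metal cap, 22.5 mm across, 46 mm high, about 20 g, standing loose in a pocket of the tray (0 mm, -29 mm from the tray's origin). Origin: centre of its underside, z up its axis
- vial5: amber glass vial with a crimped metal cap, 22.5 mm across, 46 mm high, about 20 g, standing loose in a pocket of the tray (0 mm, 29 mm from the tray's origin). Origin: centre of its underside, z up its axis
- vial6: amber glass vial with a crimped metal cap, 22.5 mm across, 46 mm high, about 20 g, standing loose in a pocket of the tray (29 mm, 0 mm from the tray's origin). Origin: centre of its underside, z up its axis
- tip_box: bystander: blue pipette tip box, 85 x 122 mm, 75 mm high; origin: centre of its underside
- tube_rack: bystander: flat pink microtube rack with tubes, 65 x 140 mm, 43 mm high; origin: centre of its underside
- petri_stack: bystander: stack of four Petri dishes, 92 mm across, 58 mm high; origin: centre of its underside
- buffer_bottle: bystander: clear bottle with a blue cap, 68 mm across, 135 mm high; origin: centre of its underside
- pipette: bystander: micropipette lying on the bench, 256 mm long along its x, 26 mm high; origin: beneath its middle
- marker: bystander: marker pen lying on the bench, 105 mm long along its x, 12 mm thick; origin: beneath its middle

How it is judged (in metres and radians):
On the way, in this order (a step that is already met when the one before it is completed fails the run):
1. the loaded tray is fully home in the lane, fin outwards, with the cover still shut (x of tray in the frame of tray_home between -0.005 and 0.005 m and y of tray in the frame of tray_home between -0.005 and 0.005 m and z of tray in the frame of tray_home below 0.003 m and angle between the x axis of tray and the x axis of sampler, either way round below 0.07 rad and z of tray in the frame of sampler above 0.008 m and x of fin_grip in the frame of sampler below -0.02 m and angle between each of vial1, vial2, vial3, vial4, vial5, vial6's own z axis and vertical below 0.35 rad and z of each of vial1, vial2, vial3, vial4, vial5, vial6 in the frame of tray below 0.02 m and horizontal distance between each of vial1, vial2, vial3, vial4, vial5, vial6 and tray below 0.052 m and value of joint cover below 0.1 rad), for 0.2 s.
2. the cover is held by its bar at 45 degrees (value of joint cover between 0.6804 and 0.8904 rad and velocity of joint cover between -0.05 and 0.05 rad/s and contact force between the fingers and cover_bar above 0.4 N), for 0.3 s.
At the end, for the whole second after the job is handed in: Fingers on the bar (over 0.4 N), cover steady (under 0.05 rad/s) within 6 degrees of 45; tray on the deck within 5 mm of home, within 4 degrees of straight, fin outwards; six vials in the tray within 20 degrees of upright; bystanders within 30 mm of their starts (all of step 2 and x of tray in the frame of tray_home between -0.005 and 0.005 m and y of tray in the frame of tray_home between -0.005 and 0.005 m and z of tray in the frame of tray_home below 0.003 m and angle between the x axis of tray and the x axis of sampler, either way round below 0.07 rad and z of tray in the frame of sampler above 0.008 m and x of fin_grip in the frame of sampler below -0.02 m and angle between each of vial1, vial2, vial3, vial4, vial5, vial6's own z axis and vertical below 0.35 rad and z of each of vial1, vial2, vial3, vial4, vial5, vial6 in the frame of tray below 0.02 m and horizontal distance between each of vial1, vial2, vial3, vial4, vial5, vial6 and tray below 0.052 m and distance of each of tip_box, tube_rack, petri_stack, buffer_bottle, pipette, marker from where it was at the start of the episode below 0.03 m); the arm keeps its last pose, push and grip.
It fails at once if a vial tips over or leaves the tray (angle between any of vial1, vial2, vial3, vial4, vial5, vial6's own z axis and vertical above 0.7 rad or distance between any of vial1, vial2, vial3, vial4, vial5, vial6 and tray above 0.075 m).
It fails at once if a bystander is shifted by more than 30 mm or tipped over (distance of any of tip_box, tube_rack, petri_stack, buffer_bottle, pipette, marker from where it was at the start of the episode above 0.03 m or angle between buffer_bottle's own z axis and vertical above 0.5 rad).
It also fails if it takes over 58 s, if anything falls off the work surface, if the arm or the gripper's body presses on something with over 40 N, if the wrist force passes 120 N, or if a joint passes its speed limit or range.

## Working session

There is one attempt and no reset: what is moved stays moved. The work goes in short steps, Python scripts to look and compute and a tool call to move; the robot and the scene stay as the last step left them, time stands still between calls to the robot, and variables do not carry over. Pictures are saved under pics/ and viewed, at most 10 in all, crops included, and the job is handed in when it is done.

Besides the shell and the picture viewer there is one more tool, called after "Request:" as name(argument=value, ...) on one line, values as JSON. play_rows: Moves the arm, as the interface text tells. Its arguments: {"type":"object","properties":{"rows":{"type":"array"},"force":{"type":"number"}},"required":["rows"]}

```bash
mkdir -p pics; ls; cat > h.py <<'E'
import numpy as np, cv2
from rig import r
def snap(n,f):
    d=r.grab_frame(n); cv2.imwrite(f,d['pixels'][:,:,::-1]); np.savez(f+'.npz',**d); return d
def ray(f,u,v,z):
    d=np.load(f+'.npz'); P=d['pose']; k=np.array([(u-d['cx'])/d['fx'],(v-d['cy'])/d['fy'],1])
    w=P[:3,:3]@k; o=P[:3,3]; return (o+w*(z-o[2])/w[2]).round(1)
def proj(f,p):
    d=np.load(f+'.npz'); P=d['pose']; c=P[:3,:3].T@(np.array(p)-P[:3,3]); return (c[0]/c[2]*d['fx']+d['cx'],c[1]/c[2]*d['fy']+d['cy'])
E
python3 - <<'E'
from h import *
for n in('top','scene'):
    d=snap(n,f'pics/{n}.png'); print(d['pose'],d['fx'],d['cx'],d['cy'])
print(r.sense())
E
```

```text
pics
[[-2.33623014e-02 -9.80732973e-01  1.93951122e-01  2.92826615e+02]
 [-9.99707490e-01  2.17039539e-02 -1.06711651e-02  1.48474013e+02]
 [ 6.25605729e-03 -1.94143692e-01 -9.80953153e-01  1.41099541e+03]
 [ 0.00000000e+00  0.00000000e+00  0.00000000e+00  1.00000000e+00]] 475.0975222568695 315.9917835118532 197.50012857016523
[[-4.79294126e-01  5.32545187e-01 -6.97619356e-01  1.30420354e+03]
 [ 8.77644724e-01  2.87103180e-01 -3.83811805e-01  5.45633084e+02]
 [-4.10839388e-03 -7.96220691e-01 -6.04992341e-01  7.93356263e+02]
 [ 0.00000000e+00  0.00000000e+00  0.00000000e+00  1.00000000e+00]] 470.32026180150626 315.5848721178359 192.3433203658985
{'clock': 0.1, 'qpos': array([-1.24440003e+00,  3.53635942e-01,  1.63405042e+00,  1.14844912e-05,
        1.15520303e+00, -2.40396736e-03]), 'qvel': array([ 0.00079784, -0.0009068 , -0.0017031 ,  0.00111188, -0.00053967,
        0.00253319]), 'joint_efforts': array([-4.33656778e-04, -6.06356978e+01, -3.42821968e+01,  6.65213975e-05,
        3.77320233e-03, -2.33402938e-05]), 'eef_pos': array([ 201.68167912, -591.11465082,  230.60511914]), 'tcp_rot': array([-3.14029594e+00, -1.36181595e-05,  3.28795615e-01]), 'contact_force': array([-0.34152044,  0.30998415, -0.25921394]), 'wrist_torque': array([ 0.03966324, -0.01099409,  0.03765762]), 'grasp_force': 0.0, 'opening': 0.9971301815943042}
```

View pics/top.png

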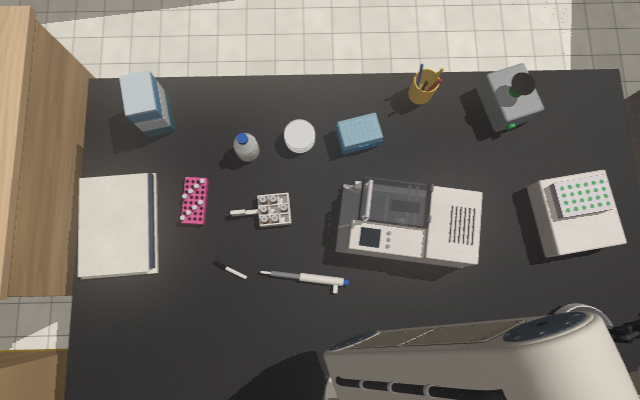

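View pics/scene.png

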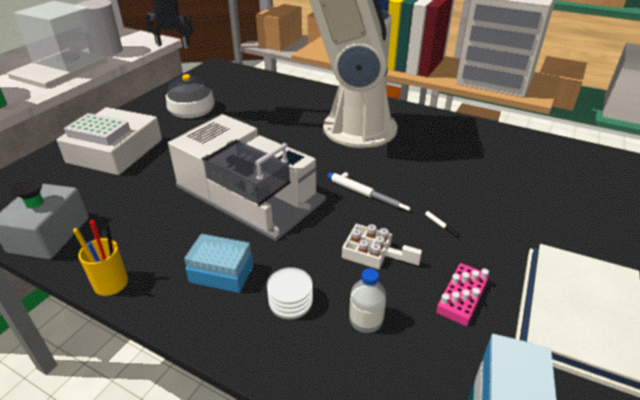

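The top view shows the tray near (273,210) with its fin pointing left at (240,212). The sampler is at about (410,220), mouth to the left at x≈345. Next, an enlarged crop.

```bash
python3 - <<'E'
from h import *
a=cv2.imread('pics/top.png')[165:275,220:380]
cv2.imwrite('pics/c1.png',cv2.resize(a,None,fx=5,fy=5,interpolation=cv2.INTER_CUBIC))
E
```

```text
(no output)
```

View pics/c1.png

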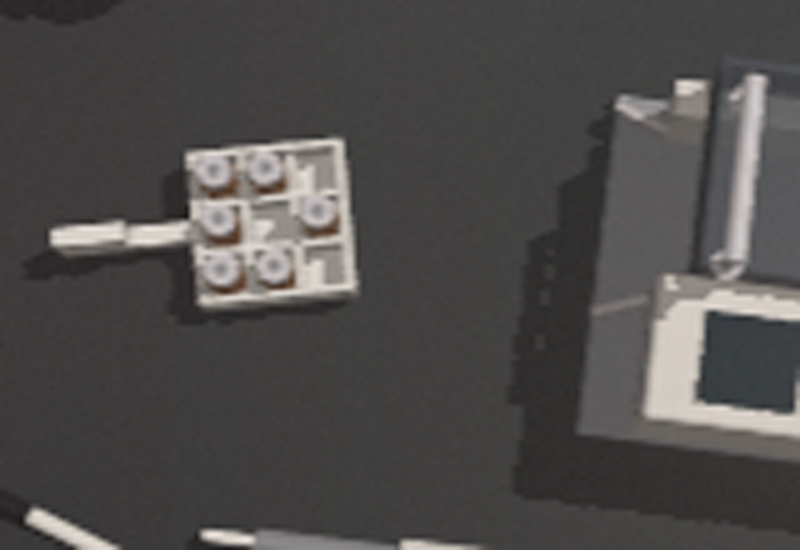

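```bash
python3 - <<'E'
from h import *
f='pics/top.png'
q=lambda u,v,z: ray(f,u/5+220,v/5+165,z)
t=[q(*p,32) for p in((186,152),(343,140),(357,292),(200,306))]
print('tray',*t,np.mean(t,0))
for a,b in((0,1),(3,2)): d=t[b]-t[a]; print(np.degrees(np.arctan2(d[1],d[0])),np.hypot(*d[:2]))
a,b=q(50,237,46),q(125,232,46);print('fin',a,b)
a,b=q(757,76,191),q(727,268,191);d=a-b;print('bar',a,b,(a+b)/2,np.hypot(*d[:2]),np.degrees(np.arctan2(d[1],d[0])))
a,b=q(617,95,14),q(578,435,14);d=a-b;print('apron',a,b,np.hypot(*d[:2]),np.degrees(np.arctan2(d[1],d[0])))
# right side upper corners of housing z=145
E
```

```text
tray [575.7 307.3  32. ] [580.9 214.3  32. ] [489.8 207.2  32. ] [483.6 299.   32. ] [532.5  256.95  32.  ]
-86.79969735378705 93.14526289618811
-86.13621802417823 92.0091299817578
fin [524.1 384.6  46. ] [526.1 341.1  46. ]
bar [577.3 -12.1 191. ] [475.4   8.2 191. ] [526.35  -1.95 191.  ] 103.9023580098161 -11.26667406056128
apron [608.7  49.7  14. ] [404.9  79.6  14. ] 205.98167394212533 -8.34646025974078
```

Request:
play_rows(rows=[{"dp":[0.61,-0.8,-0.15],"turn":[0,0,0],"fingers":0},{"dp":[0.61,-0.8,-0.15],"turn":[0,0,0],"fingers":0},{"dp":[0.61,-0.8,-0.15],"turn":[0,0,0],"fingers":0},{"dp":[0.61,-0.8,-0.15],"turn":[0,0,0],"fingers":0},{"dp":[0.61,-0.8,-0.15],"turn":[0,0,0],"fingers":0}], force=100)

```text
clock: 0.52
eef_pos: [265.6, -398.7, 261.1]
tcp_rot: [-3.141, 0.0, 0.328]
contact_force: [0.3, -0.3, 0.5]
opening: 0.999
grasp_force: 0.0
```

Request:
play_rows(rows=[{"dp":[0.61,-0.8,0],"turn":[0,0,0],"fingers":0},{"dp":[0.61,-0.8,0],"turn":[0,0,0],"fingers":0},{"dp":[0.61,-0.8,0],"turn":[0,0,0],"fingers":0},{"dp":[0.61,-0.8,0],"turn":[0,0,0],"fingers":0},{"dp":[0.61,-0.8,0],"turn":[0,0,0],"fingers":0}])

```text
clock: 0.93
eef_pos: [329.3, -208.0, 261.2]
tcp_rot: [3.142, -0.0, 0.328]
contact_force: [0.8, -1.2, -0.8]
opening: 1.002
grasp_force: 0.0
```

Request:
play_rows(rows=[{"dp":[0.61,-0.8,0],"turn":[0,0,0],"fingers":0},{"dp":[0.61,-0.8,0],"turn":[0,0,0],"fingers":0},{"dp":[0.61,-0.8,0],"turn":[0,0,0],"fingers":0},{"dp":[0.61,-0.8,0],"turn":[0,0,0],"fingers":0},{"dp":[0.61,-0.8,0],"turn":[0,0,0],"fingers":0}])

```text
clock: 1.35
eef_pos: [393.2, -17.0, 261.4]
tcp_rot: [3.141, -0.0, 0.329]
contact_force: [1.5, -0.3, -0.1]
opening: 1.004
grasp_force: 0.0
```

Request:
play_rows(rows=[{"dp":[0.61,-0.8,0],"turn":[0,0,0],"fingers":0},{"dp":[0.61,-0.8,0],"turn":[0,0,0],"fingers":0},{"dp":[0.61,-0.8,0],"turn":[0,0,0],"fingers":0},{"dp":[0.61,-0.8,0],"turn":[0,0,0],"fingers":0},{"dp":[0.61,-0.8,0],"turn":[0,0,0],"fingers":0}])

```text
clock: 1.77
eef_pos: [457.0, 173.9, 261.1]
tcp_rot: [3.141, 0.0, 0.329]
contact_force: [0.4, -0.5, 1.2]
opening: 1.002
grasp_force: 0.0
```

Request:
play_rows(rows=[{"dp":[0.61,-0.8,0],"turn":[0,0,0],"fingers":0},{"dp":[0.61,-0.8,0],"turn":[0,0,0],"fingers":0},{"dp":[0.61,-0.8,0],"turn":[0,0,0],"fingers":0},{"dp":[0.61,-0.8,0],"turn":[0,0,0],"fingers":0},{"dp":[0.61,-0.8,0],"turn":[0,0,0],"fingers":0}])

```text
clock: 2.18
eef_pos: [520.8, 364.6, 260.8]
tcp_rot: [3.141, 0.001, 0.329]
contact_force: [1.9, -0.4, 0.1]
opening: 0.999
grasp_force: 0.0
```

Request:
play_rows(rows=[{"dp":[0,0,0],"turn":[0,0,-1],"fingers":0},{"dp":[0,0,0],"turn":[0,0,-1],"fingers":0},{"dp":[0,0,0],"turn":[0,0,-1],"fingers":0},{"dp":[0,0,0],"turn":[0,0,-1],"fingers":0},{"dp":[0,0,0],"turn":[0,0,-1],"fingers":0}])

```text
clock: 2.6
eef_pos: [520.5, 362.6, 260.6]
tcp_rot: [-3.141, 0.001, 0.858]
contact_force: [-0.1, -0.2, -0.1]
opening: 1.0
grasp_force: 0.0
```

Request:
play_rows(rows=[{"dp":[0,0,0],"turn":[0,0,-1],"fingers":0},{"dp":[0,0,0],"turn":[0,0,-1],"fingers":0},{"dp":[0,0,0],"turn":[0,0,-1],"fingers":0},{"dp":[0,0,0],"turn":[0,0,-1],"fingers":0},{"dp":[0,0,0],"turn":[0,0,-1],"fingers":0}])

```text
clock: 3.02
eef_pos: [520.6, 362.4, 260.8]
tcp_rot: [-3.141, 0.001, 1.381]
contact_force: [-0.3, 0.6, -0.3]
opening: 0.999
grasp_force: 0.0
```

Request:
play_rows(rows=[{"dp":[0,0,0],"turn":[0,0,-1],"fingers":0},{"dp":[0,0,0],"turn":[0,0,-1],"fingers":0},{"dp":[0,0,0],"turn":[0,0,-0.45],"fingers":0},{"dp":[0,0,0],"turn":[0,0,0],"fingers":0},{"dp":[0,0,0],"turn":[0,0,0],"fingers":0}])

```text
clock: 3.43
eef_pos: [520.6, 362.5, 260.9]
tcp_rot: [-3.141, 0.0, 1.631]
contact_force: [-0.5, -0.3, -0.1]
opening: 1.0
grasp_force: 0.0
```

```bash
python3 - <<'E'
from h import *
d=snap('wrist','pics/w1.png'); print(d['pose'].round(3)); s=r.sense(); print(s['clock'],s['eef_pos'],s['tcp_rot'],s['qpos'])
E
```

```text
[[ 9.98000e-01  5.80000e-02  1.60000e-02  5.16023e+02]
 [ 6.00000e-02 -9.63000e-01 -2.63000e-01  4.27915e+02]
 [-0.00000e+00  2.63000e-01 -9.65000e-01  4.02110e+02]
 [ 0.00000e+00  0.00000e+00  0.00000e+00  1.00000e+00]]
3.4833 [520.69037826 362.52580102 261.01552464] [-3.14117604e+00  2.17789529e-04  1.63051680e+00] [6.05817894e-01 3.42553256e-01 1.58033812e+00 3.22305597e-05
 1.21917041e+00 5.46086358e-01]
```

View pics/w1.png

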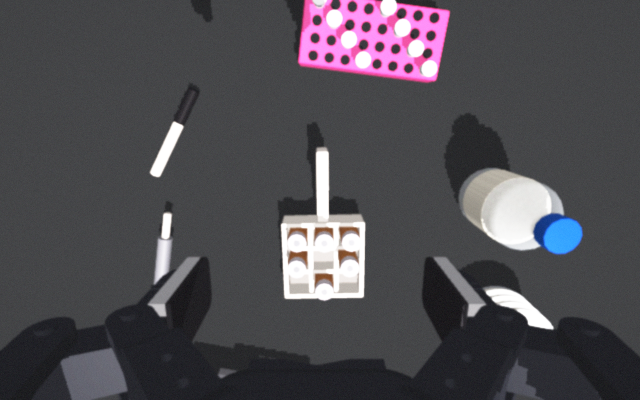

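The wrist view shows the tray's top corners at (282,223), (364,222), (364,297) and (284,298), and the fin end at (322,150).

```bash
python3 - <<'E'
from h import *
f='pics/w1.png'
t=[ray(f,*p,32) for p in((282,223),(283.5,297.5),(364.5,296.5),(364,222.5))]
print(*t,np.mean(t,0)); e=ray(f,316.5,150,46),ray(f,327.5,149,46);print('fin end',*e,np.mean(e,0))
d=(t[1]+t[2]-t[0]-t[3]);print(np.degrees(np.arctan2(d[1],d[0])))
i=cv2.imread(f)[140:330,260:390]; cv2.imwrite('pics/c2.png',cv2.resize(i,None,fx=3,fy=3,interpolation=cv2.INTER_CUBIC))
E
```

```text
[485.8 301.8  32. ] [490.7 210.4  32. ] [584.9 217.4  32. ] [575.7 307.7  32. ] [534.275 259.325  32.   ]
fin end [518.7 385.4  46. ] [529.6 387.1  46. ] [524.15 386.25  46.  ]
-85.56271488178326
```

View pics/c2.png

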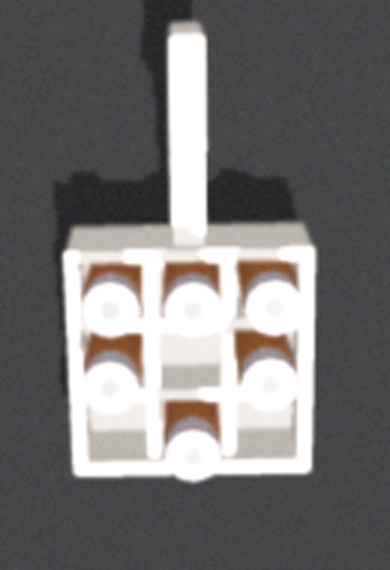

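Request:
play_rows(rows=[{"dp":[0.06,0.12,1],"turn":[0,0,0],"fingers":0},{"dp":[0,0,1],"turn":[0,0,0],"fingers":0},{"dp":[0,0,1],"turn":[0,0,0],"fingers":0},{"dp":[0,0,1],"turn":[0,0,0],"fingers":0},{"dp":[0,0,1],"turn":[0,0,0],"fingers":0}], force=100)

```text
clock: 3.9
eef_pos: [525.4, 365.2, 59.7]
tcp_rot: [3.141, -0.0, 1.631]
contact_force: [1.2, 0.2, -1.3]
opening: 0.999
grasp_force: 0.0
```

Request:
play_rows(rows=[{"dp":[0,0,0.7],"turn":[0,0,0],"fingers":0.3},{"dp":[0,0,0.6],"turn":[0,0,0],"fingers":0.5},{"dp":[0,0,0],"turn":[0,0,0],"fingers":0.6},{"dp":[0,0,0],"turn":[0,0,0],"fingers":0.7},{"dp":[0,0,0],"turn":[0,0,0],"fingers":0.75}])

```text
clock: 4.32
eef_pos: [526.3, 365.9, 10.6]
tcp_rot: [3.14, -0.001, 1.632]
contact_force: [0.5, 0.8, 0.1]
opening: 0.295
grasp_force: 0.0
```

Request:
play_rows(rows=[{"dp":[0,0,0],"turn":[0,0,0],"fingers":0.8},{"dp":[0,0,0],"turn":[0,0,0],"fingers":0.84},{"dp":[0,0,0],"turn":[0,0,0],"fingers":0.88},{"dp":[0,0,0],"turn":[0,0,0],"fingers":0.94},{"dp":[0,0,0],"turn":[0,0,0],"fingers":1}])

```text
clock: 4.73
eef_pos: [526.6, 366.1, 11.2]
tcp_rot: [3.139, -0.002, 1.633]
contact_force: [1.1, 0.4, 8.3]
opening: 0.119
grasp_force: 97.3
```

Request:
play_rows(rows=[{"dp":[0,0,0],"turn":[0,0,0],"fingers":1},{"dp":[0,0,0],"turn":[0,0,0],"fingers":1},{"dp":[0,0,0],"turn":[0,0,0],"fingers":1},{"dp":[0,0,0],"turn":[0,0,0],"fingers":1}])

```text
clock: 5.07
eef_pos: [526.6, 366.1, 11.1]
tcp_rot: [3.139, -0.002, 1.633]
contact_force: [0.1, 0.2, 8.1]
opening: 0.125
grasp_force: 97.3
```

Request:
play_rows(rows=[{"dp":[0,0,-0.1],"turn":[0,0,0],"fingers":1},{"dp":[0,0,-0.2],"turn":[0,0,0],"fingers":1},{"dp":[0,0,-0.2],"turn":[0,0,0],"fingers":1},{"dp":[0,0,-0.2],"turn":[0,0,0],"fingers":1},{"dp":[0,0,-0.1],"turn":[0,0,0],"fingers":1}])

```text
clock: 5.48
eef_pos: [525.9, 365.6, 42.8]
tcp_rot: [3.14, -0.001, 1.632]
contact_force: [0.4, -0.9, -3.9]
opening: 0.129
grasp_force: 97.9
```

Request:
play_rows(rows=[{"dp":[0,0,-0.1],"turn":[0,0,0],"fingers":1},{"dp":[0,0,-0.2],"turn":[0,0,0],"fingers":1},{"dp":[0,0,-0.2],"turn":[0,0,0],"fingers":1},{"dp":[0,0,-0.1],"turn":[0,0,0],"fingers":1},{"dp":[0,0,0],"turn":[0,0,0],"fingers":1}])

```text
clock: 5.9
eef_pos: [526.1, 365.8, 66.7]
tcp_rot: [3.14, -0.001, 1.633]
contact_force: [0.3, -0.7, -3.6]
opening: 0.128
grasp_force: 98.0
```

```bash
python3 - <<'E'
from h import *
for n in('scene','wrist'): snap(n,f'pics/{n}2.png')
a=cv2.imread('pics/scene2.png')[120:290,170:430]; a=cv2.resize(a,(780,510),interpolation=cv2.INTER_CUBIC)
cv2.imwrite('pics/s2.png',a)
print(r.sense()['eef_pos'],r.sense()['wrist_torque'])
E
```

```text
[525.51869858 365.30674171  65.45772096] [0.24107788 0.03478257 0.05473114]
```

View pics/s2.png

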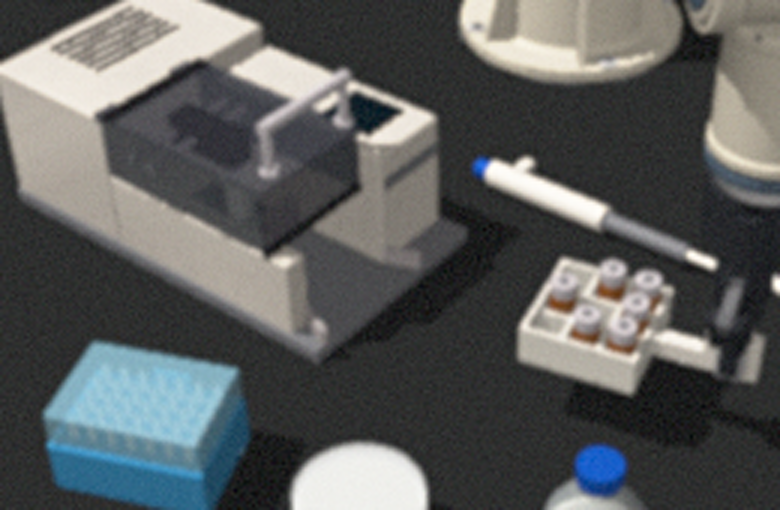

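View pics/wrist2.png

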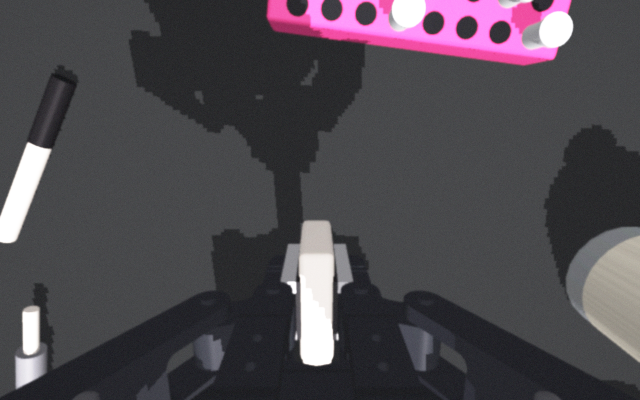

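```bash
python3 - <<'E'
from h import *
from scipy.optimize import least_squares
C=lambda u,v:(u/5+220,v/5+165); S=lambda u,v:(170+u/3,120+v/3)
obs=[('pics/top.png',(-30,73,14),C(617,95)),('pics/top.png',(-30,-133,14),C(578,435)),('pics/top.png',(34,50,191),C(757,76)),('pics/top.png',(34,-50,191),C(727,268)),
('pics/scene2.png',(-30,73,14),S(318,356)),('pics/scene2.png',(-30,-133,14),S(467,233)),('pics/scene2.png',(34,50,191),S(264,132)),('pics/scene2.png',(34,-50,191),S(346,77)),('pics/scene2.png',(345,73,14),S(20,190)),
('pics/scene2.png',(0,70,85),S(299,258))]
def W(p,s):
    c,n=np.cos(p[2]),np.sin(p[2]); return (p[0]+c*s[0]-n*s[1],p[1]+n*s[0]+c*s[1],s[2])
def res(p): return np.concatenate([np.subtract(proj(f,W(p,s)),o) for f,s,o in obs])
o=least_squares(res,[531,31,np.radians(-99)],loss='soft_l1'); p=o.x; print(p,np.degrees(p[2])); print(res(p).reshape(-1,2).round(1))
for n,s in(('mouth',(0,0,14)),('home grip',(-54.5,0,0)),('pre grip',(-54.5-130,0,0)),('bar',(34,0,191))): print(n,np.round(W(p,s),1))
E
```

```text
[531.95599769  33.75555488  -1.72076021] -98.59229756588623
[[-0.9  0. ]
 [-1.3  0. ]
 [-1.8  0.4]
 [ 0.2 -0.8]
 [ 0.1 -1.8]
 [ 0.4 -2. ]
 [-0.5 -0.6]
 [ 0.1 -0.5]
 [-1.  -0.8]
 [-3.9  3. ]]
mouth [532.   33.8  14. ]
home grip [540.1  87.6   0. ]
pre grip [559.5 216.2   0. ]
bar [5.269e+02 1.000e-01 1.910e+02]
```

Request:
play_rows(rows=[{"dp":[-0.15,0.03,0],"turn":[0,0,0.1],"fingers":1},{"dp":[-0.3,0.07,0],"turn":[0,0,0.2],"fingers":1},{"dp":[-0.4,0.09,0],"turn":[0,0,0.2],"fingers":1},{"dp":[-0.4,0.09,0],"turn":[0,0,0.2],"fingers":1},{"dp":[-0.4,0.09,0],"turn":[0,0,0.2],"fingers":1}])

```text
clock: 6.42
eef_pos: [541.9, 297.3, 65.0]
tcp_rot: [-3.141, 0.001, 1.536]
contact_force: [-0.5, -0.9, -3.6]
opening: 0.125
grasp_force: 98.0
```

Request:
play_rows(rows=[{"dp":[-0.4,0.09,0],"turn":[0,0,0.2],"fingers":1},{"dp":[-0.4,0.09,0],"turn":[0,0,0.2],"fingers":1},{"dp":[-0.4,0.09,0],"turn":[0,0,0.2],"fingers":1},{"dp":[-0.3,0.07,0],"turn":[0,0,0.2],"fingers":1},{"dp":[-0.15,0.03,0],"turn":[0,0,0.2],"fingers":1}])

```text
clock: 6.83
eef_pos: [552.2, 230.0, 65.2]
tcp_rot: [-3.141, 0.001, 1.429]
contact_force: [-0.1, 0.9, -1.9]
opening: 0.124
grasp_force: 97.9
```

Request:
play_rows(rows=[{"dp":[0,0,0],"turn":[0,0,0.1],"fingers":1},{"dp":[0,0,0],"turn":[0,0,0],"fingers":1},{"dp":[0,0,0],"turn":[0,0,0],"fingers":1}])

```text
clock: 7.08
eef_pos: [552.2, 233.2, 65.4]
tcp_rot: [3.141, -0.0, 1.423]
contact_force: [0.7, -0.8, -3.0]
opening: 0.125
grasp_force: 97.9
```

```bash
python3 - <<'E'
from h import *
s=r.sense(); print(s['clock'],s['eef_pos'],np.degrees(s['tcp_rot']))
snap('top','pics/top3.png')
a=cv2.imread('pics/top3.png')[170:260,260:380]; cv2.imwrite('pics/c3.png',cv2.resize(a,None,fx=6,fy=6,interpolation=cv2.INTER_CUBIC))
E
```

```text
7.0833 [552.17345788 233.22863969  65.35035233] [ 1.79987526e+02 -2.27684020e-02  8.15436902e+01]
```

View pics/c3.png

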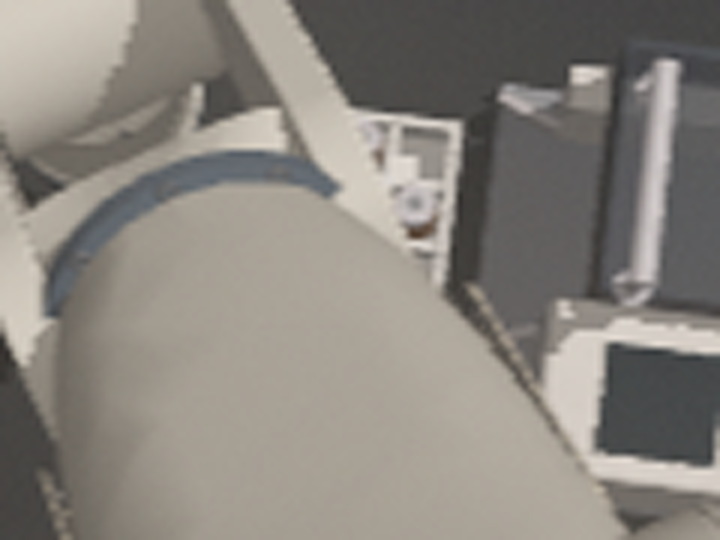

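```bash
cat >> h.py <<'E'
P=(531.96,33.76,-1.7208)
def tos(w):
    c,n=np.cos(P[2]),np.sin(P[2]); d=np.array(w[:2])-P[:2]; return (c*d[0]+n*d[1],-n*d[0]+c*d[1])
E
python3 - <<'E'
from h import *
C=lambda u,v:(260+u/6,170+v/6)
f='pics/top3.png'
s=r.sense();print('grip',tos(s['eef_pos']))
for uv in((462,121),(440,288)): print('tray corner',tos(ray(f,*C(*uv),86)))
E
```

```text
grip (np.float64(-200.46523823787123), np.float64(-9.960984142038082))
tray corner (np.float64(-45.794703064104496), np.float64(36.40516956794037))
tray corner (np.float64(-46.69337878674163), np.float64(-44.639215690666745))
```

Request:
play_rows(rows=[{"dp":[0,0.08,0.15],"turn":[0,0,0],"fingers":1},{"dp":[0,0.08,0.25],"turn":[0,0,0],"fingers":1},{"dp":[0,0.08,0.25],"turn":[0,0,0],"fingers":1},{"dp":[0,0,0.25],"turn":[0,0,0],"fingers":1},{"dp":[0,0,0],"turn":[0,0,0],"fingers":1}])

```text
clock: 7.55
eef_pos: [560.0, 230.8, 26.3]
tcp_rot: [-3.138, 0.002, 1.423]
contact_force: [-1.0, -0.3, -3.8]
opening: 0.124
grasp_force: 98.0
```

Request:
play_rows(rows=[{"dp":[-0.1,0,0],"turn":[0,0,0],"fingers":1},{"dp":[-0.2,0,0],"turn":[0,0,0],"fingers":1},{"dp":[-0.2,0,0],"turn":[0,0,0],"fingers":1},{"dp":[-0.2,0,0],"turn":[0,0,0],"fingers":1},{"dp":[-0.2,0,0],"turn":[0,0,0],"fingers":1}])

```text
clock: 7.97
eef_pos: [556.2, 194.8, 29.7]
tcp_rot: [3.141, -0.0, 1.423]
contact_force: [0.2, -1.2, -4.4]
opening: 0.126
grasp_force: 98.0
```

```bash
python3 - <<'E'
from h import *
s=r.sense(); print(s['eef_pos'],tos(s['eef_pos']),s['contact_force'])
snap('top','pics/top4.png');snap('scene','pics/scene4.png')
a=cv2.imread('pics/top4.png')[170:230,310:380]; a=cv2.resize(a,None,fx=8,fy=8,interpolation=cv2.INTER_CUBIC)
b=cv2.imread('pics/scene4.png')[180:260,250:350]; b=cv2.resize(b,(600,480),interpolation=cv2.INTER_CUBIC)
b=cv2.resize(cv2.imread('pics/scene4.png')[180:260,250:290+20],(240*480//320,480))
c=np.hstack([a[:, :560],b])[:, :800]; cv2.imwrite('pics/c4.png',cv2.resize(c,None,fx=.85,fy=.85)); print(c.shape)
E
```

```text
[556.21326661 194.75453284  29.71195087] (np.float64(-162.81110036150397), np.float64(-0.07839179475195834)) [ 0.2498516  -1.1617432  -4.38943391]
(480, 800, 3)
```

View pics/c4.png

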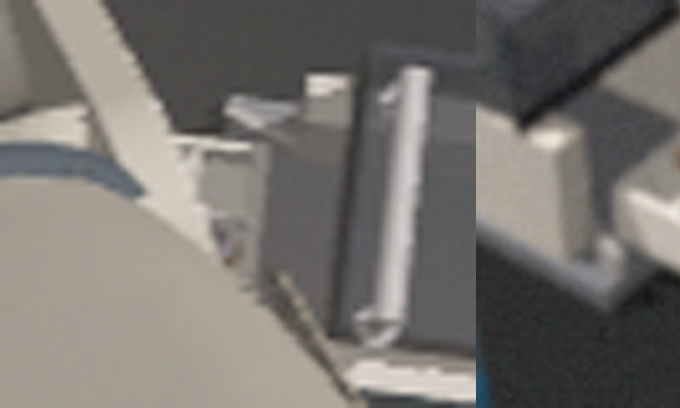

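```bash
python3 - <<'E'
from h import *
print(tos(ray('pics/top4.png',350,191.6,50.5)))
g=lambda u,v:(310+u/6.8,170+v/6.8)
print('guide tip',tos(ray('pics/top4.png',*g(232,125),14)),'cheek front top L/R',tos(ray('pics/top4.png',*g(305,85),85)),'guide inner end',tos(ray('pics/top4.png',*g(300,122),30)))
E
```

```text
(np.float64(-6.701419191143066), np.float64(44.740945238389635))
guide tip (np.float64(-23.51584533934619), np.float64(60.30292047634135)) cheek front top L/R (np.float64(2.3094894563636714), np.float64(65.41976351570628)) guide inner end (np.float64(5.265361607276661), np.float64(61.92221868719345))
```

Request:
play_rows(rows=[{"dp":[-0.2,0,0],"turn":[0,0,0],"fingers":1},{"dp":[-0.2,0,0],"turn":[0,0,0],"fingers":1},{"dp":[-0.2,0,0.03],"turn":[0,0,0],"fingers":1},{"dp":[-0.2,0,0.03],"turn":[0,0,0],"fingers":1},{"dp":[-0.1,0,0],"turn":[0,0,0],"fingers":1}])

```text
clock: 8.48
eef_pos: [550.3, 158.9, 26.5]
tcp_rot: [-3.141, 0.001, 1.423]
contact_force: [-0.2, 0.1, -2.6]
opening: 0.126
grasp_force: 98.1
```

Request:
play_rows(rows=[{"dp":[-0.2,0,0],"turn":[0,0,0],"fingers":1},{"dp":[-0.2,0,0],"turn":[0,0,0],"fingers":1},{"dp":[-0.2,0,0],"turn":[0,0,0],"fingers":1},{"dp":[-0.1,0,0],"turn":[0,0,0],"fingers":1},{"dp":[0,0,0],"turn":[0,0,0],"fingers":1}])

```text
clock: 8.9
eef_pos: [546.5, 131.5, 26.9]
tcp_rot: [-3.141, 0.0, 1.422]
contact_force: [0.3, -0.1, -4.0]
opening: 0.124
grasp_force: 98.0
```

```bash
python3 - <<'E'
from h import *
s=r.sense(); print(tos(s['eef_pos']),s['eef_pos'],s['contact_force'],s['wrist_torque'],np.degrees(s['tcp_rot']))
E
```

```text
(np.float64(-98.80976111948922), np.float64(-0.19559521235837884)) [546.53290626 131.48940987  26.85218309] [ 0.29613642 -0.12986037 -3.97324127] [ 0.23894537 -0.06468556 -0.00497352] [-1.79977576e+02  1.61525294e-02  8.14923768e+01]
```

Request:
play_rows(rows=[{"dp":[-0.2,0,0],"turn":[0,0,0],"fingers":1},{"dp":[-0.2,0,0],"turn":[0,0,0],"fingers":1},{"dp":[-0.2,0,0],"turn":[0,0,0],"fingers":1},{"dp":[-0.15,0,0],"turn":[0,0,0],"fingers":1},{"dp":[0,0,0],"turn":[0,0,0],"fingers":1}])

```text
clock: 9.32
eef_pos: [541.9, 101.6, 26.8]
tcp_rot: [-3.141, 0.0, 1.422]
contact_force: [-0.3, -0.4, -4.1]
opening: 0.125
grasp_force: 98.1
```

Request:
play_rows(rows=[{"dp":[-0.05,0,0],"turn":[0,0,0],"fingers":1},{"dp":[-0.05,0,0],"turn":[0,0,0],"fingers":1},{"dp":[-0.05,0,0],"turn":[0,0,0],"fingers":1},{"dp":[-0.05,0,0],"turn":[0,0,0],"fingers":1},{"dp":[0,0,0],"turn":[0,0,0],"fingers":1}])

```text
clock: 9.73
eef_pos: [541.1, 94.7, 26.8]
tcp_rot: [-3.141, 0.0, 1.423]
contact_force: [-0.2, 0.5, -2.6]
opening: 0.127
grasp_force: 98.1
```

Request:
play_rows(rows=[{"dp":[0,0,0.02],"turn":[0,0,0],"fingers":1},{"dp":[0,0,0.02],"turn":[0,0,0],"fingers":1},{"dp":[0,0,0],"turn":[0,0,0],"fingers":1}])

```text
clock: 9.98
eef_pos: [541.4, 95.1, 25.4]
tcp_rot: [3.141, 0.0, 1.423]
contact_force: [-1.1, -0.8, 0.7]
opening: 0.127
grasp_force: 99.0
```

Request:
play_rows(rows=[{"dp":[-0.04,0,0],"turn":[0,0,0],"fingers":1},{"dp":[-0.04,0,0],"turn":[0,0,0],"fingers":1},{"dp":[-0.03,0,0],"turn":[0,0,0],"fingers":1},{"dp":[0,0,0],"turn":[0,0,0],"fingers":1}])

```text
clock: 10.32
eef_pos: [540.8, 90.4, 25.4]
tcp_rot: [3.141, -0.0, 1.423]
contact_force: [0.6, 0.4, -0.1]
opening: 0.126
grasp_force: 98.7
```

Request:
play_rows(rows=[{"dp":[-0.03,0,0],"turn":[0,0,0],"fingers":1},{"dp":[-0.03,0,0],"turn":[0,0,0],"fingers":1},{"dp":[0,0,0],"turn":[0,0,0],"fingers":1}])

```text
clock: 10.57
eef_pos: [540.9, 88.5, 25.5]
tcp_rot: [3.14, -0.001, 1.422]
contact_force: [1.6, 4.4, -1.4]
opening: 0.128
grasp_force: 98.5
```

Request:
play_rows(rows=[{"dp":[-0.03,0,0],"turn":[0,0,0],"fingers":1},{"dp":[0,0,0],"turn":[0,0,0],"fingers":1},{"dp":[0,0,0],"turn":[0,0,0],"fingers":1}])

```text
clock: 10.82
eef_pos: [541.4, 88.3, 25.7]
tcp_rot: [3.139, -0.002, 1.422]
contact_force: [2.2, 11.1, -0.4]
opening: 0.128
grasp_force: 98.5
```

```bash
python3 - <<'E'
from h import *
s=r.sense(); print(tos(s['eef_pos']),s['eef_pos'],s['contact_force'],s['wrist_torque'])
E
```

```text
(np.float64(-55.36599804660157), np.float64(1.2188655246663043)) [541.43917075  88.32211776  25.68783153] [ 2.24916249 11.12390494 -0.4471529 ] [ 1.63459766 -0.34098048 -0.26621896]
```

Request:
play_rows(rows=[{"dp":[0.02,0,0],"turn":[0,0,0],"fingers":1},{"dp":[0,0,0],"turn":[0,0,0],"fingers":0.85},{"dp":[0,0,0],"turn":[0,0,0],"fingers":0.75},{"dp":[0,0,0],"turn":[0,0,0],"fingers":0.65},{"dp":[0,0,0],"turn":[0,0,0],"fingers":0.55}], force=30)

```text
clock: 11.23
eef_pos: [539.9, 87.5, 25.2]
tcp_rot: [-3.141, 0.0, 1.423]
contact_force: [-0.4, 0.3, -0.1]
opening: 0.446
grasp_force: 0.0
```

Request:
play_rows(rows=[{"dp":[0,0,0],"turn":[0,0,0],"fingers":0.5},{"dp":[0,0,-0.2],"turn":[0,0,0],"fingers":0.5},{"dp":[0,0,-0.5],"turn":[0,0,0],"fingers":0.5},{"dp":[0,0,-1],"turn":[0,0,0],"fingers":0.5},{"dp":[0.5,0,-0.8],"turn":[0,0,0],"fingers":0.3}])

```text
clock: 11.65
eef_pos: [542.0, 105.5, 126.8]
tcp_rot: [-3.14, 0.002, 1.422]
contact_force: [1.8, 0.6, 0.2]
opening: 0.628
grasp_force: 0.0
```

Request:
play_rows(rows=[{"dp":[0.3,0,-0.9],"turn":[0,0,0],"fingers":0},{"dp":[0,0,-1],"turn":[0,0,0],"fingers":0},{"dp":[0,0,-1],"turn":[0,0,0],"fingers":0},{"dp":[0,0,-0.6],"turn":[0,0,0],"fingers":0},{"dp":[0,0,0],"turn":[0,0,0],"fingers":0}])

```text
clock: 12.07
eef_pos: [547.6, 120.1, 272.1]
tcp_rot: [3.132, -0.003, 1.423]
contact_force: [0.8, -0.0, -0.2]
opening: 1.003
grasp_force: 0.0
```

```bash
python3 - <<'E'
from h import *
s=r.sense(); print(s['clock'],s['eef_pos'],np.degrees(s['tcp_rot']),s['qpos'])
d=snap('wrist','pics/w5.png'); snap('top','pics/top5.png')
P=(531.96,33.76,-1.7208)
def W(s): c,n=np.cos(P[2]),np.sin(P[2]); return (P[0]+c*s[0]-n*s[1],P[1]+n*s[0]+c*s[1],s[2])
for n,p in dict(bar=(34,0,191),grip=(-54.5,0,60),fl=(5,45.5,46),fr=(5,-45.5,46)).items(): print(n,proj('pics/w5.png',W(p)))
E
```

```text
12.0667 [547.58448414 120.09653828 272.1145937 ] [179.4698706   -0.19512647  81.55278105] [ 2.13274845e-01  2.09863146e-01  1.73446159e+00 -8.53906652e-05
  1.18740889e+00  3.60753935e-01]
bar (np.float64(312.0824199924841), np.float64(367.7135468116934))
grip (np.float64(312.2940274217174), np.float64(205.59103045284792))
fl (np.float64(353.06931826585225), np.float64(253.57458875977102))
fr (np.float64(271.49197164852194), np.float64(253.68495496469745))
```

```bash
python3 - <<'E'
from h import *
snap('scene','pics/scene5.png')
a=cv2.imread('pics/w5.png')[180:400,200:430]; a=cv2.resize(a,(418,400),interpolation=cv2.INTER_CUBIC)
b=cv2.imread('pics/top5.png')[170:230,310:380]; b=cv2.resize(b,(380,326),interpolation=cv2.INTER_CUBIC)
c=cv2.imread('pics/scene5.png')[130:250,210:350]; c=cv2.resize(c,(380,270)[:2],interpolation=cv2.INTER_CUBIC)
o=np.zeros((600,800,3),np.uint8); o[:400,:418]=a; o[:326,420:]=b; o[328:598,420:]=c; cv2.imwrite('pics/c5.png',o)
E
```

```text
(no output)
```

View pics/c5.png

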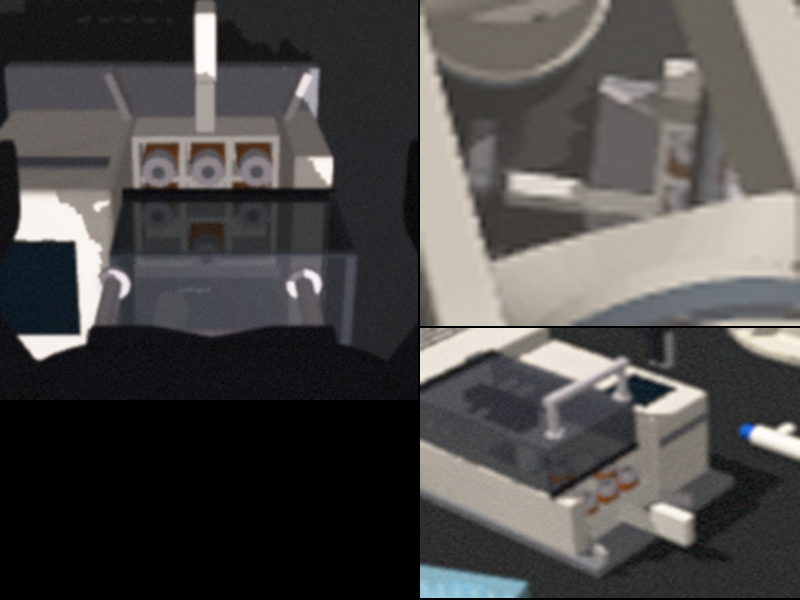

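The tray is seated straight with the vials standing, and the cover is shut. The feet of the bar posts are at crop positions (117,285) and (302,283).

```bash
python3 - <<'E'
from h import *
for u,v in((117,285),(302,283)):
    w=ray('pics/w5.png',200+u*230/418,180+v*.55,150); print(w,tos(w))
E
```

```text
[486.1   3.4 150. ] (np.float64(36.87247257764969), np.float64(-40.80796449236929))
[572.3  -8.9 150. ] (np.float64(36.15246999050243), np.float64(46.262188811012976))
```

Request:
play_rows(rows=[{"dp":[0,0,0],"turn":[0,0,-1],"fingers":0},{"dp":[0,0,0],"turn":[0,0,-1],"fingers":0},{"dp":[0,0,0],"turn":[0,0,-1],"fingers":0},{"dp":[0,0,0],"turn":[0,0,-1],"fingers":0},{"dp":[0,0,0],"turn":[0,0,-1],"fingers":0}])

```text
clock: 12.63
eef_pos: [543.7, 119.1, 263.2]
tcp_rot: [-3.138, -0.001, 1.952]
contact_force: [-0.7, -0.6, 0.0]
opening: 1.002
grasp_force: 0.0
```

Request:
play_rows(rows=[{"dp":[0,0,0],"turn":[0,0,-1],"fingers":0},{"dp":[0,0,0],"turn":[0,0,-1],"fingers":0},{"dp":[0,0,0],"turn":[0,0,-1],"fingers":0},{"dp":[0,0,0],"turn":[0,0,-1],"fingers":0},{"dp":[0,0,0],"turn":[0,0,-1],"fingers":0}])

```text
clock: 13.05
eef_pos: [543.7, 119.1, 263.2]
tcp_rot: [-3.139, -0.002, 2.475]
contact_force: [0.7, -0.7, 0.8]
opening: 0.996
grasp_force: 0.0
```

Request:
play_rows(rows=[{"dp":[0,0,0],"turn":[0,0,-1],"fingers":0},{"dp":[0,0,0],"turn":[0,0,-1],"fingers":0},{"dp":[0,0,0],"turn":[0,0,-1],"fingers":0},{"dp":[0,0,0],"turn":[0,0,-1],"fingers":0},{"dp":[0,0,0],"turn":[0,0,-1],"fingers":0}])

```text
clock: 13.47
eef_pos: [543.7, 119.1, 263.2]
tcp_rot: [-3.14, -0.004, 2.999]
contact_force: [0.4, 0.6, -0.0]
opening: 0.998
grasp_force: 0.0
```

Request:
play_rows(rows=[{"dp":[0.01,-0.7,0],"turn":[0,0,0],"fingers":0},{"dp":[0.01,-0.8,0],"turn":[0,0,0],"fingers":0},{"dp":[0.01,-0.8,0],"turn":[0,0,0],"fingers":0},{"dp":[0.01,-0.77,0],"turn":[0,0,0],"fingers":0},{"dp":[0,0,0],"turn":[0,0,0],"fingers":0}])

```text
clock: 13.88
eef_pos: [523.1, -5.9, 263.3]
tcp_rot: [-3.139, -0.004, 2.992]
contact_force: [0.0, 0.0, 0.1]
opening: 0.999
grasp_force: 0.0
```

```bash
python3 - <<'E'
from h import *
s=r.sense(); print(s['clock'],s['eef_pos'],tos(s['eef_pos']),np.degrees(s['tcp_rot']),s['qpos'])
E
```

```text
13.8833 [523.06843208  -5.88664511 263.33381062] (np.float64(40.53020585737583), np.float64(-2.866855715656336)) [-179.85905263   -0.22193701  171.40461537] [-0.01287156  0.16476429  1.81067285 -0.0020712   1.17032976 -1.43284345]
```

Request:
play_rows(rows=[{"dp":[-0.1,0.14,0.6],"turn":[0,0,0],"fingers":0},{"dp":[0,0,0.7],"turn":[0,0,0],"fingers":0},{"dp":[0,0,0.6],"turn":[0,0,0],"fingers":0.2},{"dp":[0,0,0.38],"turn":[0,0,0],"fingers":0.4},{"dp":[0,0,0],"turn":[0,0,0],"fingers":0.5}], force=60)

```text
clock: 14.3
eef_pos: [526.6, 3.3, 169.3]
tcp_rot: [-3.14, -0.009, 2.994]
contact_force: [-1.2, -0.3, -0.5]
opening: 0.605
grasp_force: 0.0
```

Request:
play_rows(rows=[{"dp":[0,0,0],"turn":[0,0,0],"fingers":0.6},{"dp":[0,0,0],"turn":[0,0,0],"fingers":0.7},{"dp":[0,0,0],"turn":[0,0,0],"fingers":0.75},{"dp":[0,0,0],"turn":[0,0,0],"fingers":0.8},{"dp":[0,0,0],"turn":[0,0,0],"fingers":0.85}])

```text
clock: 14.72
eef_pos: [530.0, -0.6, 175.1]
tcp_rot: [-3.135, 0.001, 2.996]
contact_force: [-1.4, -20.8, 1.4]
opening: 0.156
grasp_force: 10.4
```

Request:
play_rows(rows=[{"dp":[0,0,0],"turn":[0,0,0],"fingers":0.9},{"dp":[0,0,0],"turn":[0,0,0],"fingers":1},{"dp":[0,0,0],"turn":[0,0,0],"fingers":1},{"dp":[0,0,0],"turn":[0,0,0],"fingers":1}])

```text
clock: 15.05
eef_pos: [529.9, -1.3, 175.3]
tcp_rot: [-3.134, 0.001, 2.995]
contact_force: [-4.4, -26.1, 2.8]
opening: 0.111
grasp_force: 58.5
```

```bash
python3 - <<'E'
from h import *
s=r.sense(); print(s['eef_pos'],tos(s['eef_pos']),s['contact_force'],s['wrist_torque'],s['opening'],s['grasp_force'])
E
```

```text
[529.8758452   -1.31433143 175.29208772] (np.float64(34.99192501468083), np.float64(3.1808191313883074)) [ -4.43166886 -26.05432685   2.76856592] [-4.10363303  0.4985682  -0.04373226] 0.11101659107428292 58.45085799694061
```

Request:
play_rows(rows=[{"dp":[0,-0.04,0],"turn":[0,0,0],"fingers":1},{"dp":[0,-0.03,0],"turn":[0,0,0],"fingers":1},{"dp":[0,0,0],"turn":[0,0,0],"fingers":1}])

```text
clock: 15.3
eef_pos: [529.9, -1.4, 175.3]
tcp_rot: [-3.139, 0.002, 2.994]
contact_force: [-2.2, -10.5, 1.0]
opening: 0.113
grasp_force: 58.7
```

Request:
play_rows(rows=[{"dp":[0,-0.045,0],"turn":[0,0,0],"fingers":1},{"dp":[0,-0.06,-0.185],"turn":[0,0,0],"fingers":1},{"dp":[0,-0.06,-0.185],"turn":[0,0,0],"fingers":1},{"dp":[0,-0.074,-0.178],"turn":[0,0,0],"fingers":1},{"dp":[0,-0.074,-0.178],"turn":[0,0,0],"fingers":1}])

```text
clock: 15.72
eef_pos: [528.3, -11.6, 204.4]
tcp_rot: [3.14, 0.001, 2.994]
contact_force: [2.7, 4.9, -0.9]
opening: 0.116
grasp_force: 58.4
```

```bash
python3 - <<'E'
from h import *
s=r.sense(); print(s['eef_pos'],tos(s['eef_pos']),s['contact_force'],s['wrist_torque'],s['opening'],s['grasp_force'])
x=205-tos(s['eef_pos'])[0]; z=s['eef_pos'][2]+16-145; print(np.hypot(x,z),np.degrees(np.arctan2(z,x))-15.1)
E
```

```text
[528.26519416 -11.6434889  204.35243508] (np.float64(45.445790041526415), np.float64(3.1318623635569165)) [ 2.71298806  4.90977415 -0.91544651] [ 0.89343715 -0.42795107 -0.02163455] 0.11631135824973811 58.41694951057434
176.4526434731457 10.179892509267576
```

Following the arc well; continue.

Request:
play_rows(rows=[{"dp":[0,-0.09,-0.171],"turn":[0,0,0],"fingers":1},{"dp":[0,-0.09,-0.171],"turn":[0,0,0],"fingers":1},{"dp":[0,-0.104,-0.163],"turn":[0,0,0],"fingers":1},{"dp":[0,-0.104,-0.163],"turn":[0,0,0],"fingers":1},{"dp":[0,-0.118,-0.154],"turn":[0,0,0],"fingers":1}])

```text
clock: 16.13
eef_pos: [525.4, -30.7, 237.7]
tcp_rot: [3.138, 0.001, 2.994]
contact_force: [2.4, 9.8, 2.6]
opening: 0.112
grasp_force: 58.4
```

Request:
play_rows(rows=[{"dp":[0,-0.118,-0.154],"turn":[0,0,0],"fingers":1},{"dp":[0,-0.131,-0.141],"turn":[0,0,0],"fingers":1},{"dp":[0,-0.131,-0.141],"turn":[0,0,0],"fingers":1},{"dp":[0,0,0],"turn":[0,0,0],"fingers":1}])

```text
clock: 16.47
eef_pos: [523.1, -45.9, 256.2]
tcp_rot: [3.138, 0.002, 2.993]
contact_force: [-0.6, 13.4, 6.5]
opening: 0.115
grasp_force: 59.1
```

```bash
python3 - <<'E'
from h import *
s=r.sense(); print(s['eef_pos'],tos(s['eef_pos']),s['contact_force'],s['wrist_torque'],s['opening'],s['grasp_force'])
x=205-tos(s['eef_pos'])[0]; z=s['eef_pos'][2]+16-145; print(np.hypot(x,z),np.degrees(np.arctan2(z,x))-15.1)
E
```

```text
[523.06617094 -45.90525657 256.17513823] (np.float64(80.09976738603727), np.float64(3.1113604391689957)) [-0.57909391 13.37374322  6.45344243] [2.1775795  0.05094138 0.00373445] 0.1153439932628375 59.14343476295471
178.25146252116863 30.41706341541174
```

Request:
play_rows(rows=[{"dp":[0,-0.11,-0.15],"turn":[0,0,0],"fingers":1},{"dp":[0,-0.12,-0.14],"turn":[0,0,0],"fingers":1},{"dp":[0,-0.14,-0.125],"turn":[0,0,0],"fingers":1},{"dp":[0,-0.15,-0.12],"turn":[0,0,0],"fingers":1},{"dp":[0,0,0],"turn":[0,0,0],"fingers":1}])

```text
clock: 16.88
eef_pos: [519.6, -68.1, 276.4]
tcp_rot: [3.141, 0.001, 2.993]
contact_force: [1.5, 6.5, 0.8]
opening: 0.115
grasp_force: 59.3
```

```bash
python3 - <<'E'
from h import *
s=r.sense(); print(s['eef_pos'],tos(s['eef_pos']),s['contact_force'],s['wrist_torque'],s['opening'],s['grasp_force'])
x=205-tos(s['eef_pos'])[0]; z=s['eef_pos'][2]+16-145; print(np.hypot(x,z),np.degrees(np.arctan2(z,x))-15.1)
E
```

```text
[519.60111753 -68.0903302  276.35863933] (np.float64(102.55353807811518), np.float64(3.000594300088707)) [1.49594188 6.5336048  0.83904811] [ 1.46863556 -0.27533885 -0.02660164] 0.11487142212093035 59.282240867614746
179.47101756263172 40.092256188828976
```

Request:
play_rows(rows=[{"dp":[0,-0.12,-0.075],"turn":[0,0,0],"fingers":1},{"dp":[0,-0.12,-0.07],"turn":[0,0,0],"fingers":1},{"dp":[0,-0.11,-0.06],"turn":[0,0,0],"fingers":1},{"dp":[0,0,0],"turn":[0,0,0],"fingers":1},{"dp":[0,0,0],"turn":[0,0,0],"fingers":1}])

```text
clock: 17.3
eef_pos: [517.8, -80.2, 285.0]
tcp_rot: [3.139, 0.002, 2.993]
contact_force: [-1.9, 10.8, 12.8]
opening: 0.117
grasp_force: 59.6
```

```bash
python3 - <<'E'
from h import *
s=r.sense(); print(s['eef_pos'],tos(s['eef_pos']),s['contact_force'],s['wrist_torque'],s['opening'],s['grasp_force'])
x=171-(tos(s['eef_pos'])[0]-35); z=46+s['eef_pos'][2]-175.3; print(x,z,np.degrees(np.arccos(x/177.1))-15.1,np.degrees(np.arctan2(z,x))-15.1)
E
```

```text
[517.83570699 -80.17520529 285.00035041] (np.float64(114.76653248016984), np.float64(3.060993435104219)) [-1.89522436 10.75124197 12.76801239] [ 1.93784444  0.27301005 -0.01818032] 0.1168739822608382 59.561108350753784
91.23346751983016 155.70035040834347 43.892366342841505 44.53159778837673
```

Request:
play_rows(rows=[{"dp":[0,0,0],"turn":[0,0,0],"fingers":1},{"dp":[0,0,0],"turn":[0,0,0],"fingers":1},{"dp":[0,0,0],"turn":[0,0,0],"fingers":1},{"dp":[0,0,0],"turn":[0,0,0],"fingers":1},{"dp":[0,0,0],"turn":[0,0,0],"fingers":1}])

```text
clock: 17.72
eef_pos: [517.9, -80.0, 284.9]
tcp_rot: [3.139, 0.002, 2.994]
contact_force: [-2.0, 11.3, 12.8]
opening: 0.113
grasp_force: 59.5
```

```bash
python3 - <<'E'
from h import *
s=r.sense(); print(s['eef_pos'],np.abs(s['qvel']).max(),s['grasp_force'],s['contact_force'])
print(r.sign_off())
E
```

```text
[517.87481185 -79.98648598 284.90194799] 0.0017304457696278195 59.53854203224182 [-1.95227866 11.27599567 12.75442787]
the job is handed in; nothing more can be done
None
```

The job is handed in, with no verdict returned: the tray was pushed home against the back stop with its six vials upright as far as the pictures before the lift showed, and the gripper is holding the cover still by its bar at about 44–46° (from arm position, no picture after the lift).

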